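# Show the apprentice the panel repair

### The job

Show the apprentice how the carved panel is to be repaired by pointing, from just above (fingertips 2 to 5 cm over the thing) and for two seconds each, first at the loose spare rosette that fits the panel's empty round recess (the large round one), then at the head of the wooden mallet, and last at the empty recess itself, where you finish still pointing. Touch and move nothing, and between the three travel high, without bringing the fingertips down over the other spares or the rosettes already in the panel.

Things in the scene. Friction and masses are not known exactly. Their poses are not given: they have to be found in the camera images.
- large_rosette_top (a point): point at the top centre of the large loose spare: a round light-wood rosette, 54 mm across, about 18 mm high, with ten petals, lying flat on the bench; z up, 18 mm above the bench
- mallet_head (a point): point at the middle of the upper face of the mallet's head. The wooden mallet lies on its side; head 70 mm (along the handle) x 110 mm x 50 mm high, so this point is 50 mm above the bench; the handle, 28 mm wide, 22 mm thick and 180 mm long, runs along this point's -x from the head's side
- recess (a point): point at the centre of the mouth of the empty round recess, level with the upper face of its 100 mm square, 26 mm above the bench; the recess is 56 mm across and 10 mm deep; z up
- panel: the carved wooden panel lying flat and fixed on the bench, 250 x 250 mm, its frame 20 mm wide with beads up to 35 mm above the bench; it holds two by two carved squares at 105 mm pitch, three with rosettes, one with the empty recess, in any order; origin at the centre of its underside, axes along its sides, z up
- carved_1_top (a point): point on the top centre of one of the three 100 mm squares that already carry a round rosette 54 mm across, standing about 10 mm proud of the square; z up
- carved_2_top (a point): point on the top centre of one of the three 100 mm squares that already carry a round rosette 54 mm across, standing about 10 mm proud of the square; z up
- carved_3_top (a point): point on the top centre of one of the three 100 mm squares that already carry a round rosette 54 mm across, standing about 10 mm proud of the square; z up
- small_rosette_top (a point): top centre of the small round spare, 34 mm across, 18 mm high: too small for the recess; lies loose near the other spares, not to be pointed at
- square_boss_top (a point): top centre of the square spare, 50 x 50 mm, 18 mm high: the wrong shape; lies loose near the other spares, not to be pointed at
- chisel_grip (a point): bystander: the handle of a chisel, about 220 mm long, under 35 mm high, lying to the left of the spares and the mallet
- jar_mid (a point): bystander: the middle of an amber glass jar, 66 mm across and 90 mm high, standing to the right of the panel
Things that resemble listed ones, but are neither listed nor needed, are in the scene too. What is shaped like the part that bears large_rosette_top but pink or purple is not meant.

How it is judged:
By the outcome, as a careful person would: the job done as asked, in the order asked, and still so for the second after the job is handed in, with the robot touching nothing.
It also fails if it takes over 51 s, if anything falls off the work surface, if the arm or the gripper's body presses on something with over 40 N, if the wrist force passes 120 N, or if a joint passes its speed limit or range.

### The arm

A 6-joint arm with a two-finger parallel gripper is mounted at the origin on the work surface. World frame = base frame: x ahead of the robot, y to its left, z up, the work surface at z = 0. Lengths are in m, angles in rad, forces in N, time in s.
With the tool pointing down it reaches from about 0.35 to 0.975 m from the base axis. Payload 7.1 kg.
Tool frame: the origin (TCP) lies between the finger pads; the fingertips stand 11 mm ahead of it and the grasp point (between the pads) lies 8 mm behind it; z points along the fingers, y is the line along which they close (so a half turn about z gives the same grasp; the last joint's range is limited). The gripper opens to 88 mm and grips with 3 to 60 N. Pads are 20 mm wide; open, the fingers measure 115 mm over their backs; the gripper's body (75 mm by 178 mm) begins 61 mm behind the grasp point.
Start: joints at [-1.342, 0.423, 1.63, -0, 1.089, -0.019], TCP at [0.153, -0.606, 0.234] pointing down, gripper open.
Joint ranges: [-3, 3], [-0.9, 2.11], [0.09, 2.58], [-1.31, 4.45], [0.11, 2.69], [-2.54, 2.54]. Speed limits (rad/s): [2.39, 2.39, 3.01, 3.14, 3.14, 3.14].

### API

Orientations are given as [roll, pitch, yaw] about the fixed x, y, z axes, in that order (R = Rz(yaw) Ry(pitch) Rx(roll)).
In Python, from rig import get_obs, get_image, get_calibration, hand_in gives the robot as it stands.
- The arm moves only by the tool send_rows, never from a script. Its argument "plan" is a list of rows, each an object with "delta_rot": the turn, a rotation vector about the tool's x, y, z in degrees, a list of three; "xyz": the shift along the tool's x, y, z in m, a list of three; "hand": the opening, from 0 (shut) to 1 (fully open). In form: [{"delta_rot": [rx, ry, rz], "xyz": [tx, ty, tz], "hand": hand}, ...]. A call has 1 to 20 rows; each row shifts and turns the commanded pose from where the row before left it, along the tool's axes as they then stand; what a row does not reach is not made up. A row lasts 1/12 s, in which the tool goes at most 41.7 mm and 7.16 degrees, less where a joint would pass 70% of its speed; a pose out of reach is approached as far as the arm can. A call with a gripper value outside its range is refused whole. The fingers move at their own pace and stop on an object; "force" is the grip in N (left out, the last holds). Time passes only in rows, so rows that do not move let the fingers close. It gives the time, the measured TCP pose, the force, the opening and the grip force at its end, in the units of the state.
- get_obs(): the state, without advancing time (a new reading comes with each control period).
- get_image(name): name is "side" or "top"; returns (picture, depth): 384x512x3 uint8, red, green, blue; 384x512 float32, m along the optical axis (not along the pixel's ray), 0 where there is no reading.
- get_calibration(name): a dict with "fx", "fy", "cx", "cy" (pixels), "k1" (the pictures are not rectified: a ray, as slopes to the right and down, at radius r is drawn at 1 + k1 r^2 times it, then the intrinsics apply), "extrinsics" (4x4, takes a point from world to camera coordinates). Camera axes: x right, y up, looking along -z (the intrinsics and any distortion apply to the point x, -y, -z); pixel columns grow to the right and rows downward; lengths in m; the calibration is good to about 2 mm. A picture is of the moment at which its call begins. get_calibration takes no time and is no camera call.
- hand_in(): hands the job in; it is judged then, once.
The state is a dict: "t": time; "qpos": joint angles; "dq": joint speeds; "joint_efforts": joint torques, N m; "tool_pos": TCP position; "tcp_rot": TCP orientation; "ft_force": force on the tool from outside, world axes, zero at the start; "torque": the same for the moment, N m; "finger_gap": finger opening in m; "finger_force": force on a finger pad.
Only numpy, scipy, OpenCV 4.12 (cv2) and the standard library are available. Lean on these libraries where they do the work, as an engineer would, in place of code of your own. Each camera call takes 0.05 s, during which the arm holds its last target. There are 200 camera calls.

## Working session

There is one attempt and no reset: what is moved stays moved. The work goes in short steps, Python scripts to look and compute and a tool call to move; the robot and the scene stay as the last step left them, time stands still between calls to the robot, and variables do not carry over. Pictures are saved under pics/ and viewed, at most 10 in all, crops included, and the job is handed in when it is done.

Besides the shell and the picture viewer there is one more tool, called after "Emit:" as name(argument=value, ...), one argument or row to a line, values as JSON. send_rows: Moves the arm, as the interface text tells. Its arguments: {"type":"object","properties":{"plan":{"type":"array"},"force":{"type":"number"}},"required":["plan"]}

```bash
mkdir -p pics; cat > h.py <<'E'
import numpy as np,cv2
from rig import *
def grab(n):
    im,d=get_image(n); np.savez(f'pics/{n}.npz',im=im,d=d); return im,d
def cam(n):
    c=get_calibration(n); K=np.array([[c['fx'],0,c['cx']],[0,c['fy'],c['cy']],[0,0,1.]])
    return c,K,np.array(c['extrinsics'])
def rays(n,uv):
    c,K,E=cam(n)
    p=cv2.undistortPoints(np.float64(uv).reshape(-1,1,2),K,np.array([c['k1'],0,0,0.])).reshape(-1,2)
    d=np.c_[p[:,0],-p[:,1],-np.ones(len(p))]
    R=E[:3,:3]; return -R.T@E[:3,3], d@R   # origin, world dirs per unit depth
def plane(n,uv,z):
    o,d=rays(n,uv); return o+d*((z-o[2])/d[:,2])[:,None]
def deproj(n,uv,D):
    o,d=rays(n,uv); q=np.int64(np.round(uv)).reshape(-1,2)
    return o+d*D[q[:,1],q[:,0]][:,None]
E
python3 - <<'E'
from h import *
for n in('top','side'):
    im,d=grab(n); cv2.imwrite(f'pics/{n}1.png',cv2.resize(im[:,:,::-1],(800,600),interpolation=cv2.INTER_CUBIC))
    print(n,rays(n,[[256,192]]),(d>0).mean())
print(get_obs())
E
```

```text
top (array([ 0.27123962, -0.01578782,  1.64884842]), array([[ 0.14807869,  0.00308078, -0.98901735]])) 0.9957224527994791
side (array([0.39371893, 0.70743561, 0.89813629]), array([[ 0.06919095, -0.66290113, -0.74576182]])) 0.9958648681640625
{'t': 0.1, 'qpos': array([-1.34197473e+00,  4.23781598e-01,  1.63060268e+00, -7.53105880e-06,
        1.08865095e+00, -1.90096371e-02]), 'dq': array([-0.00077155, -0.00129006, -0.00261432,  0.0009027 ,  0.00032355,
       -0.00010589]), 'joint_efforts': array([-7.29376952e-04, -5.45614743e+01, -2.74324661e+01,  6.44584699e-02,
        1.88290532e-02, -2.61999975e-05]), 'tool_pos': array([ 0.15321716, -0.60541135,  0.232973  ]), 'tcp_rot': array([-3.14015022e+00, -2.07548257e-05,  2.47834718e-01]), 'ft_force': array([-0.39191941, -0.79909842,  0.07488156]), 'torque': array([-0.0018015 , -0.03194005,  0.0544716 ]), 'finger_force': 0.0, 'finger_gap': 0.08788934504818853}
```

View pics/top1.png

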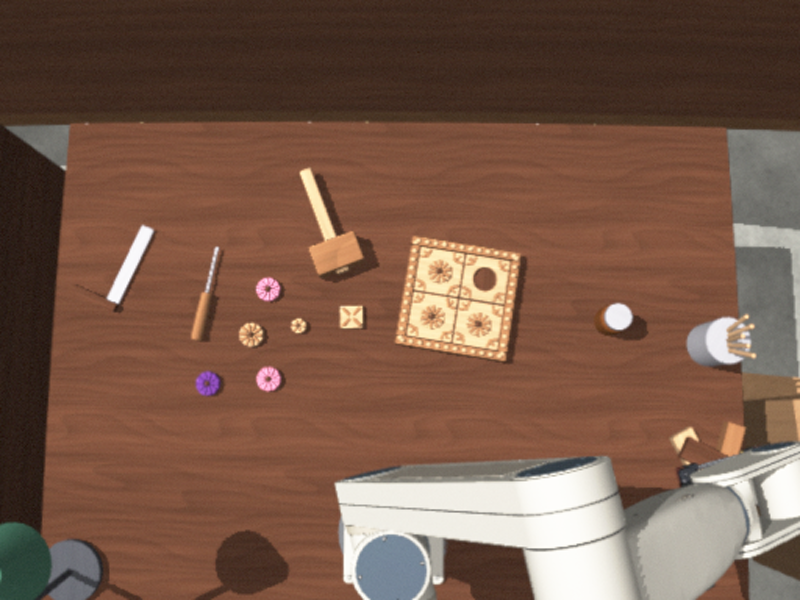

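View pics/side1.png

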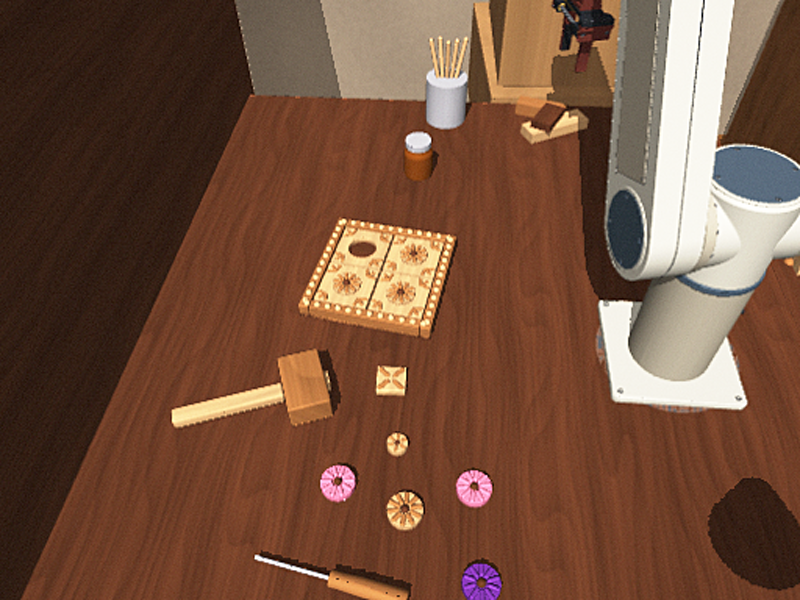

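The top view (800x600 px) shows the large spare at (251,334), the mallet head at (336,253) and the recess at (485,279). In the side view they are at (405,510), (303,383) and (362,249). Next I measure all three, in both views.

```bash
cat > m.py <<'E'
from h import *
S={'top':dict(r=(251,334),m=(336,253),c=(485,279),j=(616,318),sq=(351,317),sm=(299,326)),
   'side':dict(r=(405,510),m=(303,383),c=(362,249),j=(418,155),sq=(391,380),sm=(397,443))}
res={}
for n in S:
    z=np.load(f'pics/{n}.npz'); im,D=z['im'],z['d']
    g=np.stack(np.meshgrid(np.arange(512),np.arange(384)),-1).reshape(-1,2)
    P=deproj(n,g,D).reshape(384,512,3); hsv=cv2.cvtColor(im,cv2.COLOR_RGB2HSV)
    print(n,'bench z',np.median(P[150:300,100:400,2]))
    for k,(u,v) in S[n].items():
        u,v=u*.64,v*.64; near=np.hypot(g[:,0]-u,g[:,1]-v).reshape(384,512)
        z=P[...,2]
        if k=='c': M=(near<18)&(hsv[...,2]<110)
        elif k=='m': M=(near<40)&(z>.044)&(z<.058)
        elif k=='j': M=(near<22)&(z>.075)
        else: M=(near<23)&(z>.011)
        nl,lab,st,ce=cv2.connectedComponentsWithStats(M.astype(np.uint8))
        i=1+np.argmax(st[1:,4]); q=lab==i
        ct=max(cv2.findContours(q.astype(np.uint8),0,1)[0],key=cv2.contourArea)
        h={'c':.026,'m':.05,'j':.09}.get(k,.018)
        r=cv2.minAreaRect(plane(n,ct.reshape(-1,2),h)[:,:2].astype(np.float32))
        (a,b),_,_=cv2.fitEllipse(ct) if k in'rc' else cv2.minAreaRect(ct)
        px=np.array([a,b]); res[n,k]=px
        print(k,px.round(1),'plane',plane(n,px,h)[0].round(4),'size',np.round(r[1],4),round(r[2],1),'depthmed',np.median(P[q],0).round(4))
for k in S['top']:
    (o1,d1),(o2,d2)=rays('top',res['top',k]),rays('side',res['side',k])
    A=np.c_[d1[0],-d2[0]]; t=np.linalg.lstsq(A,o2-o1,rcond=None)[0]
    a,b=o1+t[0]*d1[0],o2+t[1]*d2[0]; print(k,'tri',((a+b)/2).round(4),'gap',np.linalg.norm(a-b).round(4))
E
python3 m.py
```

```text
top bench z -0.0006468368513183886
r [160.2 213.8] plane [0.4353 0.3268 0.018 ] size [0.0496 0.05  ] 0.5 depthmed [0.435  0.327  0.0148]
m [214.9 161.5] plane [0.6176 0.1338 0.05  ] size [0.0707 0.1094] 20.2 depthmed [0.6169 0.1336 0.0485]Traceback (most recent call last):
  File "m.py", line 22, in <module>
    (a,b),_,_=cv2.fitEllipse(ct) if k in'rc' else cv2.minAreaRect(ct)
              ~~~~~~~~~~~~~~^^^^
cv2.error: OpenCV(4.12.0) /io/opencv/modules/imgproc/src/shapedescr.cpp:361: error: (-201:Incorrect size of input array) There should be at least 5 points to fit the ellipse in function 'fitEllipseNoDirect'
```

```bash
sed -i "s/(near<18)&(hsv\[...,2\]<110)/(near<15)\&((hsv[...,2]<140)|(z<.021))/" m.py; python3 m.py
```

```text
top bench z -0.0006468368513183886
r [160.2 213.8] plane [0.4353 0.3268 0.018 ] size [0.0496 0.05  ] 0.5 depthmed [0.435  0.327  0.0148]
m [214.9 161.5] plane [0.6176 0.1338 0.05  ] size [0.0707 0.1094] 20.2 depthmed [0.6169 0.1336 0.0485]
c [310.7 178.6] plane [ 0.5636 -0.2038  0.026 ] size [0.0535 0.0666] 6.2 depthmed [ 0.5672 -0.2032  0.0153]
j [395.  202.5] plane [ 0.4721 -0.4831  0.09  ] size [0.0548 0.0571] 44.2 depthmed [ 0.4732 -0.4836  0.0886]
sq [224.5 202.5] plane [0.4772 0.1001 0.018 ] size [0.0465 0.046 ] 0.8 depthmed [0.4793 0.0984 0.0146]
sm [190.5 208. ] plane [0.4567 0.2199 0.018 ] size [0.0284 0.0319] 0.5 depthmed [0.4572 0.2189 0.0141]
side bench z 0.0025730301562021385
r [258.9 325.8] plane [0.4332 0.3296 0.018 ] size [0.0501 0.0519] 4.6 depthmed [0.4329 0.3291 0.0171]
m [193.7 242.8] plane [0.6151 0.1379 0.05  ] size [0.0697 0.1136] 21.3 depthmed [0.6147 0.1399 0.0515]
c [231.4 158.6] plane [ 0.5636 -0.2015  0.026 ] size [0.0482 0.0477] 62.2 depthmed [ 0.5642 -0.208   0.0189]
j [267.  91.] plane [ 0.4718 -0.4765  0.09  ] size [0.0551 0.0708] 3.8 depthmed [ 0.4704 -0.4758  0.0899]
sq [249.9 242.2] plane [0.4758 0.1028 0.018 ] size [0.0494 0.0536] 2.5 depthmed [0.4762 0.1023 0.0166]
sm [254. 283.] plane [0.4541 0.2221 0.018 ] size [0.0295 0.0329] 4.7 depthmed [0.4542 0.2204 0.0161]
r tri [0.4345 0.3277 0.0141] gap 0.0023
m tri [0.6176 0.1342 0.0447] gap 0.0022
c tri [ 0.5641 -0.2041  0.0235] gap 0.0
j tri [ 0.4726 -0.4848  0.0844] gap 0.0004
sq tri [0.4769 0.1004 0.0146] gap 0.0015
sm tri [0.4557 0.2203 0.0151] gap 0.0028
```

Emit:
send_rows(
  plan=[
    {"delta_rot": [0,0,0],"xyz": [0,0,-0.03],"hand": 0},
    {"delta_rot": [0,0,0],"xyz": [0,0,-0.03],"hand": 0},
    {"delta_rot": [0,0,0],"xyz": [0.026,-0.016,0],"hand": 0},
    {"delta_rot": [0,0,0],"xyz": [0.026,-0.016,0],"hand": 0},
    {"delta_rot": [0,0,0],"xyz": [0.026,-0.016,0],"hand": 0},
    {"delta_rot": [0,0,0],"xyz": [0.026,-0.016,0],"hand": 0},
    {"delta_rot": [0,0,0],"xyz": [0.026,-0.016,0],"hand": 0},
    {"delta_rot": [0,0,0],"xyz": [0.026,-0.016,0],"hand": 0},
    {"delta_rot": [0,0,0],"xyz": [0.026,-0.016,0],"hand": 0},
    {"delta_rot": [0,0,0],"xyz": [0.026,-0.016,0],"hand": 0},
    {"delta_rot": [0,0,0],"xyz": [0.026,-0.016,0],"hand": 0},
    {"delta_rot": [0,0,0],"xyz": [0.026,-0.016,0],"hand": 0},
    {"delta_rot": [0,0,0],"xyz": [0.026,-0.016,0],"hand": 0},
    {"delta_rot": [0,0,0],"xyz": [0.026,-0.016,0],"hand": 0},
    {"delta_rot": [0,0,0],"xyz": [0.026,-0.016,0],"hand": 0},
    {"delta_rot": [0,0,0],"xyz": [0.026,-0.016,0],"hand": 0},
  ],
)

```text
t: 1.43
tool_pos: [0.4519, -0.298, 0.2934]
tcp_rot: [-3.141, 0.0, 0.248]
ft_force: [0.7, -0.8, -1.1]
finger_gap: 0.0005
finger_force: 0.0
```

Emit:
send_rows(
  plan=[
    {"delta_rot": [0,0,0],"xyz": [0.0076,-0.034,0],"hand": 0},
    {"delta_rot": [0,0,0],"xyz": [0.0076,-0.034,0],"hand": 0},
    {"delta_rot": [0,0,0],"xyz": [0.0076,-0.034,0],"hand": 0},
    {"delta_rot": [0,0,0],"xyz": [0.0076,-0.034,0],"hand": 0},
    {"delta_rot": [0,0,0],"xyz": [0.0076,-0.034,0],"hand": 0},
    {"delta_rot": [0,0,0],"xyz": [0.0076,-0.034,0],"hand": 0},
    {"delta_rot": [0,0,0],"xyz": [0.0076,-0.034,0],"hand": 0},
    {"delta_rot": [0,0,0],"xyz": [0.0076,-0.034,0],"hand": 0},
    {"delta_rot": [0,0,0],"xyz": [0.0076,-0.034,0],"hand": 0},
    {"delta_rot": [0,0,0],"xyz": [0.0076,-0.034,0],"hand": 0},
    {"delta_rot": [0,0,0],"xyz": [0.0076,-0.034,0],"hand": 0},
    {"delta_rot": [0,0,0],"xyz": [0.0076,-0.034,0],"hand": 0},
    {"delta_rot": [0,0,0],"xyz": [0.0076,-0.034,0],"hand": 0},
    {"delta_rot": [0,0,0],"xyz": [0.0076,-0.034,0],"hand": 0},
    {"delta_rot": [0,0,0],"xyz": [0.0076,-0.034,0],"hand": 0},
    {"delta_rot": [0,0,0],"xyz": [0.0076,-0.034,0],"hand": 0},
    {"delta_rot": [0,0,0],"xyz": [0.0076,-0.034,0],"hand": 0},
    {"delta_rot": [0,0,0],"xyz": [0.0076,-0.034,0],"hand": 0},
    {"delta_rot": [0,0,0],"xyz": [0,0,0],"hand": 0},
    {"delta_rot": [0,0,0],"xyz": [0,0,0],"hand": 0},
  ],
)

```text
t: 3.1
tool_pos: [0.4332, 0.3287, 0.293]
tcp_rot: [3.141, 0.001, 0.251]
ft_force: [0.7, 0.4, -0.6]
finger_gap: 0.0007
finger_force: 0.0
```

Emit:
send_rows(
  plan=[
    {"delta_rot": [0,0,0],"xyz": [0.0015,0.001,0.0285],"hand": 0},
    {"delta_rot": [0,0,0],"xyz": [0,0,0.0285],"hand": 0},
    {"delta_rot": [0,0,0],"xyz": [0,0,0.0285],"hand": 0},
    {"delta_rot": [0,0,0],"xyz": [0,0,0.0285],"hand": 0},
    {"delta_rot": [0,0,0],"xyz": [0,0,0.0285],"hand": 0},
    {"delta_rot": [0,0,0],"xyz": [0,0,0.0285],"hand": 0},
    {"delta_rot": [0,0,0],"xyz": [0,0,0.0285],"hand": 0},
    {"delta_rot": [0,0,0],"xyz": [0,0,0.0285],"hand": 0},
    {"delta_rot": [0,0,0],"xyz": [0,0,0],"hand": 0},
    {"delta_rot": [0,0,0],"xyz": [0,0,0],"hand": 0},
  ],
)

```text
t: 3.93
tool_pos: [0.4347, 0.3251, 0.0648]
tcp_rot: [3.14, 0.004, 0.247]
ft_force: [0.3, 0.2, -0.6]
finger_gap: 0.0002
finger_force: 0.0
```

```bash
python3 - <<'E'
from h import *
im,d=get_image('side'); cv2.imwrite('pics/side2.png',cv2.resize(im[180:384,150:422,::-1],(800,600)))
E
```

```text
(no output)
```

View pics/side2.png

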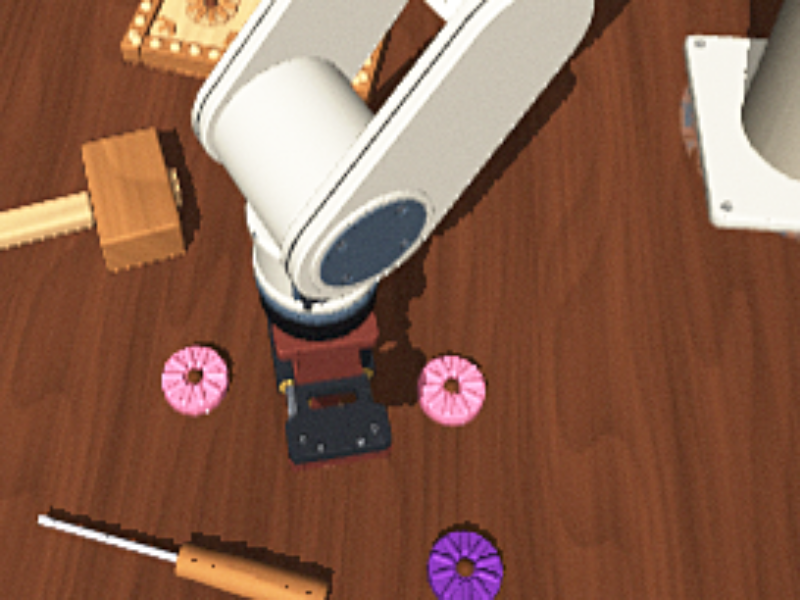

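The side crop shows the closed gripper at about (335,440), directly over the hidden large spare, with the pink rings clear on both sides. I hold here.

Emit:
send_rows(
  plan=[
    {"delta_rot": [0,0,0],"xyz": [0,-0.002,0],"hand": 0},
    {"delta_rot": [0,0,0],"xyz": [0,0,0],"hand": 0},
    {"delta_rot": [0,0,0],"xyz": [0,0,0],"hand": 0},
    {"delta_rot": [0,0,0],"xyz": [0,0,0],"hand": 0},
    {"delta_rot": [0,0,0],"xyz": [0,0,0],"hand": 0},
    {"delta_rot": [0,0,0],"xyz": [0,0,0],"hand": 0},
    {"delta_rot": [0,0,0],"xyz": [0,0,0],"hand": 0},
    {"delta_rot": [0,0,0],"xyz": [0,0,0],"hand": 0},
    {"delta_rot": [0,0,0],"xyz": [0,0,0],"hand": 0},
    {"delta_rot": [0,0,0],"xyz": [0,0,0],"hand": 0},
    {"delta_rot": [0,0,0],"xyz": [0,0,0],"hand": 0},
    {"delta_rot": [0,0,0],"xyz": [0,0,0],"hand": 0},
    {"delta_rot": [0,0,0],"xyz": [0,0,0],"hand": 0},
    {"delta_rot": [0,0,0],"xyz": [0,0,0],"hand": 0},
    {"delta_rot": [0,0,0],"xyz": [0,0,0],"hand": 0},
    {"delta_rot": [0,0,0],"xyz": [0,0,0],"hand": 0},
    {"delta_rot": [0,0,0],"xyz": [0,0,0],"hand": 0},
    {"delta_rot": [0,0,0],"xyz": [0,0,0],"hand": 0},
    {"delta_rot": [0,0,0],"xyz": [0,0,0],"hand": 0},
    {"delta_rot": [0,0,0],"xyz": [0,0,0],"hand": 0},
  ],
)

```text
t: 5.65
tool_pos: [0.435, 0.3287, 0.0657]
tcp_rot: [3.142, 0.0, 0.248]
ft_force: [-0.0, -0.2, -0.8]
finger_gap: 0.0006
finger_force: 0.0
```

Emit:
send_rows(
  plan=[
    {"delta_rot": [0,0,0],"xyz": [0,0,0],"hand": 0},
    {"delta_rot": [0,0,0],"xyz": [0,0,0],"hand": 0},
    {"delta_rot": [0,0,0],"xyz": [0,0,0],"hand": 0},
    {"delta_rot": [0,0,0],"xyz": [0,0,0],"hand": 0},
    {"delta_rot": [0,0,0],"xyz": [0,0,0],"hand": 0},
    {"delta_rot": [0,0,0],"xyz": [0,0,0],"hand": 0},
    {"delta_rot": [0,0,0],"xyz": [0,0,0],"hand": 0},
    {"delta_rot": [0,0,0],"xyz": [0,0,0],"hand": 0},
    {"delta_rot": [0,0,0],"xyz": [0,0,0],"hand": 0},
    {"delta_rot": [0,0,0],"xyz": [0,0,0],"hand": 0},
    {"delta_rot": [0,0,0],"xyz": [0,0,0],"hand": 0},
    {"delta_rot": [0,0,0],"xyz": [0,0,0],"hand": 0},
  ],
)

```text
t: 6.65
tool_pos: [0.435, 0.3287, 0.0657]
tcp_rot: [-3.142, 0.0, 0.248]
ft_force: [0.1, -0.4, 0.5]
finger_gap: 0.0001
finger_force: 0.0
```

Emit:
send_rows(
  plan=[
    {"delta_rot": [0,0,0],"xyz": [0,0,-0.03],"hand": 0},
    {"delta_rot": [0,0,0],"xyz": [0,0,-0.03],"hand": 0},
    {"delta_rot": [0,0,0],"xyz": [0,0,-0.03],"hand": 0},
    {"delta_rot": [0,0,0],"xyz": [0,0,-0.03],"hand": 0},
    {"delta_rot": [0,0,0],"xyz": [0,0,-0.03],"hand": 0},
    {"delta_rot": [0,0,0],"xyz": [0,0,-0.03],"hand": 0},
    {"delta_rot": [0,0,0],"xyz": [0,0,-0.03],"hand": 0},
    {"delta_rot": [0,0,0],"xyz": [0,0,0],"hand": 0},
  ],
)

```text
t: 7.32
tool_pos: [0.4374, 0.3305, 0.2818]
tcp_rot: [-3.138, -0.009, 0.248]
ft_force: [1.2, 1.1, 0.3]
finger_gap: 0.0005
finger_force: 0.0
```

Emit:
send_rows(
  plan=[
    {"delta_rot": [0,0,0],"xyz": [0.0129,0.0232,0],"hand": 0},
    {"delta_rot": [0,0,0],"xyz": [0.0129,0.0232,0],"hand": 0},
    {"delta_rot": [0,0,0],"xyz": [0.0129,0.0232,0],"hand": 0},
    {"delta_rot": [0,0,0],"xyz": [0.0129,0.0232,0],"hand": 0},
    {"delta_rot": [0,0,0],"xyz": [0.0129,0.0232,0],"hand": 0},
    {"delta_rot": [0,0,0],"xyz": [0.0129,0.0232,0],"hand": 0},
    {"delta_rot": [0,0,0],"xyz": [0.0129,0.0232,0],"hand": 0},
    {"delta_rot": [0,0,0],"xyz": [0.0129,0.0232,0],"hand": 0},
    {"delta_rot": [0,0,0],"xyz": [0.0129,0.0232,0],"hand": 0},
    {"delta_rot": [0,0,0],"xyz": [0.0129,0.0232,0],"hand": 0},
    {"delta_rot": [0,0,0],"xyz": [0,0,0],"hand": 0},
    {"delta_rot": [0,0,0],"xyz": [0,0,0],"hand": 0},
    {"delta_rot": [0,0,0],"xyz": [0,0,0],"hand": 0},
    {"delta_rot": [0,0,0],"xyz": [0,0,0],"hand": 0},
  ],
)

```text
t: 8.48
tool_pos: [0.6161, 0.1362, 0.2753]
tcp_rot: [-3.141, 0.001, 0.249]
ft_force: [-0.3, 0.5, -0.2]
finger_gap: 0.0006
finger_force: 0.0
```

Emit:
send_rows(
  plan=[
    {"delta_rot": [0,0,0],"xyz": [0,0,0.03],"hand": 0},
    {"delta_rot": [0,0,0],"xyz": [0,0,0.03],"hand": 0},
    {"delta_rot": [0,0,0],"xyz": [0,0,0.03],"hand": 0},
    {"delta_rot": [0,0,0],"xyz": [0,0,0.03],"hand": 0},
    {"delta_rot": [0,0,0],"xyz": [0,0,0.03],"hand": 0},
    {"delta_rot": [0,0,0],"xyz": [0,0,0.03],"hand": 0},
    {"delta_rot": [0,0,0],"xyz": [0,0,0],"hand": 0},
    {"delta_rot": [0,0,0],"xyz": [0,0,0],"hand": 0},
    {"delta_rot": [0,0,0],"xyz": [0,0,0],"hand": 0},
    {"delta_rot": [0,0,0],"xyz": [0,0,0],"hand": 0},
    {"delta_rot": [0,0,0],"xyz": [0,0,0],"hand": 0},
    {"delta_rot": [0,0,0],"xyz": [0,0,0],"hand": 0},
    {"delta_rot": [0,0,0],"xyz": [0,0,0],"hand": 0},
    {"delta_rot": [0,0,0],"xyz": [0,0,0],"hand": 0},
    {"delta_rot": [0,0,0],"xyz": [0,0,0],"hand": 0},
    {"delta_rot": [0,0,0],"xyz": [0,0,0],"hand": 0},
    {"delta_rot": [0,0,0],"xyz": [0,0,0],"hand": 0},
    {"delta_rot": [0,0,0],"xyz": [0,0,0],"hand": 0},
  ],
)

```text
t: 9.98
tool_pos: [0.6169, 0.1354, 0.0956]
tcp_rot: [-3.142, 0.0, 0.248]
ft_force: [-0.3, 0.0, 0.4]
finger_gap: 0.0004
finger_force: 0.0
```

Emit:
send_rows(
  plan=[
    {"delta_rot": [0,0,0],"xyz": [0,0,0],"hand": 0},
    {"delta_rot": [0,0,0],"xyz": [0,0,0],"hand": 0},
    {"delta_rot": [0,0,0],"xyz": [0,0,0],"hand": 0},
    {"delta_rot": [0,0,0],"xyz": [0,0,0],"hand": 0},
    {"delta_rot": [0,0,0],"xyz": [0,0,0],"hand": 0},
    {"delta_rot": [0,0,0],"xyz": [0,0,0],"hand": 0},
    {"delta_rot": [0,0,0],"xyz": [0,0,0],"hand": 0},
    {"delta_rot": [0,0,0],"xyz": [0,0,0],"hand": 0},
    {"delta_rot": [0,0,0],"xyz": [0,0,0],"hand": 0},
    {"delta_rot": [0,0,0],"xyz": [0,0,0],"hand": 0},
    {"delta_rot": [0,0,0],"xyz": [0,0,0],"hand": 0},
    {"delta_rot": [0,0,0],"xyz": [0,0,0],"hand": 0},
    {"delta_rot": [0,0,0],"xyz": [0,0,0],"hand": 0},
    {"delta_rot": [0,0,0],"xyz": [0,0,0],"hand": 0},
    {"delta_rot": [0,0,0],"xyz": [0,0,0],"hand": 0},
    {"delta_rot": [0,0,0],"xyz": [0,0,0],"hand": 0},
    {"delta_rot": [0,0,0],"xyz": [0,0,0],"hand": 0},
    {"delta_rot": [0,0,0],"xyz": [0,0,0],"hand": 0},
    {"delta_rot": [0,0,0],"xyz": [0,0,0],"hand": 0},
    {"delta_rot": [0,0,0],"xyz": [0,0,0],"hand": 0},
  ],
)

```text
t: 11.65
tool_pos: [0.6169, 0.1355, 0.0957]
tcp_rot: [-3.142, 0.0, 0.248]
ft_force: [0.6, 0.3, -0.6]
finger_gap: 0.0001
finger_force: 0.0
```

Emit:
send_rows(
  plan=[
    {"delta_rot": [0,0,0],"xyz": [0,0,-0.03],"hand": 0},
    {"delta_rot": [0,0,0],"xyz": [0,0,-0.03],"hand": 0},
    {"delta_rot": [0,0,0],"xyz": [0,0,-0.03],"hand": 0},
    {"delta_rot": [0,0,0],"xyz": [0,0,-0.03],"hand": 0},
    {"delta_rot": [0,0,0],"xyz": [0,0,-0.03],"hand": 0},
    {"delta_rot": [0,0,0],"xyz": [0,0,-0.03],"hand": 0},
    {"delta_rot": [0,0,0],"xyz": [0,0,0],"hand": 0},
    {"delta_rot": [0,0,0],"xyz": [0,0,0],"hand": 0},
    {"delta_rot": [0,0,0],"xyz": [0,0,0],"hand": 0},
  ],
)

```text
t: 12.4
tool_pos: [0.6164, 0.1353, 0.275]
tcp_rot: [-3.142, 0.001, 0.248]
ft_force: [-0.4, -0.0, -0.7]
finger_gap: 0.0
finger_force: 0.0
```

Emit:
send_rows(
  plan=[
    {"delta_rot": [0,0,0],"xyz": [-0.0111,0.0263,0],"hand": 0},
    {"delta_rot": [0,0,0],"xyz": [-0.0111,0.0263,0],"hand": 0},
    {"delta_rot": [0,0,0],"xyz": [-0.0111,0.0263,0],"hand": 0},
    {"delta_rot": [0,0,0],"xyz": [-0.0111,0.0263,0],"hand": 0},
    {"delta_rot": [0,0,0],"xyz": [-0.0111,0.0263,0],"hand": 0},
    {"delta_rot": [0,0,0],"xyz": [-0.0111,0.0263,0],"hand": 0},
    {"delta_rot": [0,0,0],"xyz": [-0.0111,0.0263,0],"hand": 0},
    {"delta_rot": [0,0,0],"xyz": [-0.0111,0.0263,0],"hand": 0},
    {"delta_rot": [0,0,0],"xyz": [-0.0111,0.0263,0],"hand": 0},
    {"delta_rot": [0,0,0],"xyz": [-0.0111,0.0263,0],"hand": 0},
    {"delta_rot": [0,0,0],"xyz": [-0.0111,0.0263,0],"hand": 0},
    {"delta_rot": [0,0,0],"xyz": [-0.0111,0.0263,0],"hand": 0},
    {"delta_rot": [0,0,0],"xyz": [0,0,0],"hand": 0},
    {"delta_rot": [0,0,0],"xyz": [0,0,0],"hand": 0},
    {"delta_rot": [0,0,0],"xyz": [0,0,0],"hand": 0},
    {"delta_rot": [0,0,0],"xyz": [0,0,0],"hand": 0},
  ],
)

```text
t: 13.73
tool_pos: [0.565, -0.202, 0.2747]
tcp_rot: [-3.14, 0.001, 0.249]
ft_force: [-0.2, 0.0, -0.5]
finger_gap: 0.0006
finger_force: 0.0
```

Emit:
send_rows(
  plan=[
    {"delta_rot": [0,0,0],"xyz": [0,0,0.029],"hand": 0},
    {"delta_rot": [0,0,0],"xyz": [0,0,0.029],"hand": 0},
    {"delta_rot": [0,0,0],"xyz": [0,0,0.029],"hand": 0},
    {"delta_rot": [0,0,0],"xyz": [0,0,0.029],"hand": 0},
    {"delta_rot": [0,0,0],"xyz": [0,0,0.029],"hand": 0},
    {"delta_rot": [0,0,0],"xyz": [0,0,0.029],"hand": 0},
    {"delta_rot": [0,0,0],"xyz": [0,0,0.029],"hand": 0},
    {"delta_rot": [0,0,0],"xyz": [0,0,0],"hand": 0},
    {"delta_rot": [0,0,0],"xyz": [0,0,0],"hand": 0},
    {"delta_rot": [0,0,0],"xyz": [0,0,0],"hand": 0},
    {"delta_rot": [0,0,0],"xyz": [0,0,0],"hand": 0},
    {"delta_rot": [0,0,0],"xyz": [0,0,0],"hand": 0},
  ],
)

```text
t: 14.73
tool_pos: [0.5665, -0.2034, 0.0747]
tcp_rot: [3.14, -0.003, 0.248]
ft_force: [0.1, 0.1, 0.3]
finger_gap: 0.0006
finger_force: 0.0
```

```bash
python3 - <<'E'
from h import *
im,d=get_image('side'); cv2.imwrite('pics/side3.png',cv2.resize(im[50:254,130:402,::-1],(800,600)))
E
```

```text
(no output)
```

View pics/side3.png

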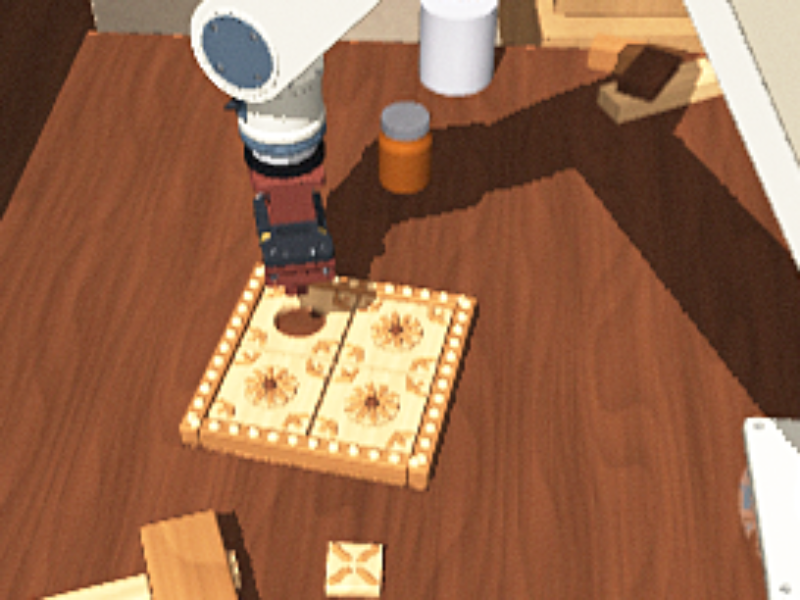

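The crop shows the fingertips at about (297,288), just above the empty recess at (300,321), and nothing is being touched. I hold here and finish.

Emit:
send_rows(
  plan=[
    {"delta_rot": [0,0,0],"xyz": [0,0,0.002],"hand": 0},
    {"delta_rot": [0,0,0],"xyz": [0,0,0],"hand": 0},
    {"delta_rot": [0,0,0],"xyz": [0,0,0],"hand": 0},
    {"delta_rot": [0,0,0],"xyz": [0,0,0],"hand": 0},
    {"delta_rot": [0,0,0],"xyz": [0,0,0],"hand": 0},
    {"delta_rot": [0,0,0],"xyz": [0,0,0],"hand": 0},
    {"delta_rot": [0,0,0],"xyz": [0,0,0],"hand": 0},
    {"delta_rot": [0,0,0],"xyz": [0,0,0],"hand": 0},
    {"delta_rot": [0,0,0],"xyz": [0,0,0],"hand": 0},
    {"delta_rot": [0,0,0],"xyz": [0,0,0],"hand": 0},
    {"delta_rot": [0,0,0],"xyz": [0,0,0],"hand": 0},
    {"delta_rot": [0,0,0],"xyz": [0,0,0],"hand": 0},
    {"delta_rot": [0,0,0],"xyz": [0,0,0],"hand": 0},
    {"delta_rot": [0,0,0],"xyz": [0,0,0],"hand": 0},
    {"delta_rot": [0,0,0],"xyz": [0,0,0],"hand": 0},
    {"delta_rot": [0,0,0],"xyz": [0,0,0],"hand": 0},
    {"delta_rot": [0,0,0],"xyz": [0,0,0],"hand": 0},
    {"delta_rot": [0,0,0],"xyz": [0,0,0],"hand": 0},
    {"delta_rot": [0,0,0],"xyz": [0,0,0],"hand": 0},
    {"delta_rot": [0,0,0],"xyz": [0,0,0],"hand": 0},
  ],
)

```text
t: 16.45
tool_pos: [0.5652, -0.2032, 0.0707]
tcp_rot: [3.142, -0.0, 0.248]
ft_force: [0.5, -0.4, 0.2]
finger_gap: 0.0003
finger_force: 0.0
```

Emit:
send_rows(
  plan=[
    {"delta_rot": [0,0,0],"xyz": [0,0,0],"hand": 0},
    {"delta_rot": [0,0,0],"xyz": [0,0,0],"hand": 0},
    {"delta_rot": [0,0,0],"xyz": [0,0,0],"hand": 0},
    {"delta_rot": [0,0,0],"xyz": [0,0,0],"hand": 0},
    {"delta_rot": [0,0,0],"xyz": [0,0,0],"hand": 0},
    {"delta_rot": [0,0,0],"xyz": [0,0,0],"hand": 0},
    {"delta_rot": [0,0,0],"xyz": [0,0,0],"hand": 0},
    {"delta_rot": [0,0,0],"xyz": [0,0,0],"hand": 0},
    {"delta_rot": [0,0,0],"xyz": [0,0,0],"hand": 0},
    {"delta_rot": [0,0,0],"xyz": [0,0,0],"hand": 0},
    {"delta_rot": [0,0,0],"xyz": [0,0,0],"hand": 0},
    {"delta_rot": [0,0,0],"xyz": [0,0,0],"hand": 0},
    {"delta_rot": [0,0,0],"xyz": [0,0,0],"hand": 0},
    {"delta_rot": [0,0,0],"xyz": [0,0,0],"hand": 0},
  ],
)

```text
t: 17.62
tool_pos: [0.5652, -0.2032, 0.0707]
tcp_rot: [-3.142, 0.0, 0.248]
ft_force: [-0.2, -0.1, 0.2]
finger_gap: 0.0002
finger_force: 0.0
```

```bash
python3 -c "
from rig import *
o=get_obs();print(o['t'],o['tool_pos']);print(hand_in())"
```

```text
17.6167 [ 0.56521069 -0.20315866  0.07067276]
the job is handed in; nothing more can be done
None
```

I pointed at the large spare rosette, the mallet head and the empty recess in that order, over 2 s each at about 3.5 cm, with no contact on the force readings, and handed in at 17.6 s still pointing at the recess.

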